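# Weigh the candy jar on the spring scale

## Task

Weigh the candy jar: pick up its wire carrier by the wooden grip, hang its bail on the hook of the spring scale, and, still holding it, let the weight down slowly until the scale carries all of it and the pointer would stay where it is; only then let go, so that the hook does not jump or visibly bob, and leave the carrier hanging still. Keep the jar upright, never drag the hook down past the end of its marked scale or push hard on the scale, and leave the bell, remote and key holder alone.

Things in the scene. Friction and masses are not known exactly. Their poses are not given: they have to be found in the camera images.
- carrier: Wire carrier with a glass candy jar clamped in, one rigid loose piece, 300 to 900 g (unknown); stands on the tray. Origin: underside centre, z up. Foot 86 mm across, jar 66, strap over lid at z 78 mm. 6 mm wire bail in local y-z plane: legs at y = +-40 mm up to z 139, joined by a flat inverted V. Window under it, open along local x, is 74 wide, 58 high. Faces +x and -x alike
- bail_apex (a point): Centre line of the bail wire at its apex, 143 mm above the carrier's underside, on its vertical axis: the part that rests in the hook's saddle. Axes as the carrier's
- grip (a point): Centre of the upright wooden grip block, 22 x 22 mm in plan (faces along carrier x and y), 36 mm tall, 181 mm above the carrier's underside, on its axis; a thin stem joins it to the bail apex below
- scale: Spring scale, fixed: steel foot 150 x 140 x 12 mm (local x -20 to 130), white column 40 (local x 0 to 40) x 46 x 250 mm tall; a hook on a vertical sprung slide sticks out of the column along local -x; ticked face (5 mm marks, 0 to 55) with pointer on its local -y side. Origin: underside, middle of the column's local -x face; z up
- hook (a joint): Downward travel of the sprung hook and pointer (m): 0 unloaded at rest; marked scale ends at 0.055, hard stop at 0.060. Spring: 200 N per metre (m kg settles at m*9.81/200), lightly damped, so hook and load bob when let go out of balance: letting go within about 0.3 N of balance keeps the hook below 0.05 m/s, which is gentle enough
- hook_saddle (a point): Bottom of the hook's V saddle, centre line of its 8 mm bar; moves with the hook; 209 mm above the top unloaded, 85 mm out from the column. Axes as the scale's. The bail crosses at right angles: carrier x along scale x, either way round. Bar rises 16 mm to the open tip 22 mm further out (-x); column side rises 10 mm over 28 mm, then level. A hung bail's centre line is 7 mm above this point
- tray: Marble-look tray, fixed, 200 (x) x 160 (y) mm, floor 6 mm and rim 10 mm above the cabinet top; origin at the centre of its underside
- bell: Bystander: chrome desk bell, 80 mm across, 56 mm tall, loose; origin at the centre of its underside
- remote: Bystander: black remote, 160 (x) x 44 x 16 mm, loose; origin at the centre of its underside
- key_holder: Bystander: open silicone key holder, 85 (x) x 65 x 28 mm, loose; origin at the centre of its underside
Mind the look-alikes: they are no part of the job. There is more than one size of the carrier; the job needs the largest.

How it is judged:
By the outcome, as a careful person would: the job done as asked, in the order asked, and still so for the second after the job is handed in, with the robot touching nothing.
It also fails if it takes over 54 s, if anything falls off the work surface, if the arm or the gripper's body presses on something with over 40 N, if the wrist force passes 120 N, or if a joint passes its speed limit or range.

## Robot

A 6-joint arm with a two-finger parallel gripper is mounted at the origin on the work surface. World frame = base frame: x ahead of the robot, y to its left, z up, the work surface at z = 0. Lengths are in m, angles in rad, forces in N, time in s.
With the tool pointing down it reaches from about 0.375 to 0.975 m from the base axis. Payload 3.8 kg.
Tool frame: the origin (TCP) lies midway between the tips of the shut fingers; the grasp point (between the pads) lies 19 mm behind it; z points along the fingers, y is the line along which they close (so a half turn about z gives the same grasp; the last joint's range is limited). The gripper opens to 85 mm and grips with 20 to 120 N. Pads are 22 mm wide; open, the fingers measure 114 mm over their backs; the gripper's body (76 mm by 85 mm) begins 54 mm behind the grasp point. The pads swing forward as they close: fully open they stand 13 mm farther back than shut.
Start: joints at [-1.228, 0.264, 1.604, -0, 1.274, -0.037], TCP at [0.25, -0.627, 0.231] pointing down, gripper open.
Joint ranges: [-2.63, 2.63], [-0.94, 2.18], [0.31, 2.57], [-1.31, 4.45], [0, 2.66], [-2.55, 2.55]. Speed limits (rad/s): [2.57, 2.57, 3.14, 3.14, 3.14, 3.14].

## Interface

Orientations are given as a rotation vector (axis times angle).
In Python, from workcell import bot gives the robot as it stands.
- The arm moves only by the tool step_arm, never from a script. Its argument "motion" is a list of rows, each a list of 5 numbers: the finger opening in cm, from 0 to 8.54, then the shift along the tool's x, y, z in cm, then the turn about the tool's z in degrees. In form: [[claw, dx, dy, dz, twist], ...]. A call has 1 to 20 rows; each row is the pose to reach, as a shift and turn from the pose commanded when the call began, along the tool's axes at that moment; what a row does not reach only later rows make up. A row lasts 1/10 s, in which the tool goes at most 50 mm and 8.59 degrees, less where a joint would pass 70% of its speed; a pose out of reach is approached as far as the arm can. A call with a gripper value outside its range is refused whole. The fingers move at their own pace and stop on an object; "force" is the grip in N (left out, the last holds). Time passes only in rows, so rows that repeat a pose let the fingers close. It gives the time, the measured TCP pose, the force, the opening and the grip force at its end, in the units of the state.
- bot.read_state(): the state, without advancing time (a new reading comes with each control period).
- bot.read_camera(name): name is "scene" or "top" or "wrist"; returns (picture, depth): 420x560x3 uint8, red, green, blue; 420x560 float32, m along the optical axis (not along the pixel's ray), 0 where there is no reading.
- bot.calibration(name): a dict with "mtx" (3x3 intrinsics, pixels), "k1" (the pictures are not rectified: a ray, as slopes to the right and down, at radius r is drawn at 1 + k1 r^2 times it, then the intrinsics apply), "origin" and "orientation" of the camera in the world; the wrist camera has in their place "T_tool_cam" (4x4, takes a point from camera to tool coordinates, whose origin is the TCP and whose axes are the flange's). Camera axes: x right, y up, looking along -z (the intrinsics and any distortion apply to the point x, -y, -z); pixel columns grow to the right and rows downward; lengths in m; the calibration is good to about 2 mm. A picture is of the moment at which its call begins: read the wrist's pose just before it. calibration takes no time and is no camera call.
- bot.finish_job(): hands the job in; it is judged then, once.
The state is a dict: "time": time; "q": joint angles; "joint_vel": joint speeds; "joint_torque": joint torques, N m; "tool_pos": TCP position; "tcp_rot": TCP orientation; "wrist_force": force on the tool from outside, world axes, zero at the start; "torque": the same for the moment, N m; "width": opening from 0.0 (shut) to 1.0 (fully open); "grip_force": force on a finger pad.
Only numpy, scipy, OpenCV 4.12 (cv2) and the standard library are available. Lean on these libraries where they do the work, as an engineer would, in place of code of your own. Each camera call takes 0.05 s, during which the arm holds its last target. There are 200 camera calls.

## Working session

There is one attempt and no reset: what is moved stays moved. The work goes in short steps, Python scripts to look and compute and a tool call to move; the robot and the scene stay as the last step left them, time stands still between calls to the robot, and variables do not carry over. Pictures are saved under pics/ and viewed, at most 10 in all, crops included, and the job is handed in when it is done.

Besides the shell and the picture viewer there is one more tool, called after "Call:" as name(argument=value, ...) on one line, values as JSON. step_arm: Moves the arm, as the interface text tells. Its arguments: {"type":"object","properties":{"motion":{"type":"array","items":{"type":"array","items":{"type":"number"}}},"force":{"type":"number"}},"required":["motion"]}

```bash
mkdir -p pics; cat > h.py <<'E'
import numpy as np, cv2
from scipy.spatial.transform import Rotation as R
from workcell import bot
def cam(name):
    s=bot.read_state(); c=bot.calibration(name); p,d=bot.read_camera(name)
    if 'T_tool_cam' in c:
        T=np.eye(4);T[:3,:3]=R.from_rotvec(s['tcp_rot']).as_matrix();T[:3,3]=s['tool_pos'];T=T@np.array(c['T_tool_cam'])
        o,M=T[:3,3],T[:3,:3]
    else:
        o=np.array(c['origin']);M=np.array(c['orientation'])
        if M.shape!=(3,3): M=R.from_rotvec(M).as_matrix() if M.size==3 else R.from_quat(M).as_matrix()
    return p,d,(np.array(c['mtx']),c['k1'],o,M)
def ray(uv,C):
    K,k1,o,M=C; uv=np.atleast_2d(uv).astype(float)
    q=cv2.undistortPoints(uv.reshape(-1,1,2),K,np.array([k1,0,0,0.])).reshape(-1,2)
    return np.c_[q[:,0],-q[:,1],-np.ones(len(q))]@M.T
def atz(uv,z,C):
    r=ray(uv,C); return C[2]+r*((z-C[2][2])/r[:,2])[:,None]
def atd(uv,d,C):
    return C[2]+ray(uv,C)*np.reshape(d,(-1,1))
def cloud(d,C):
    v,u=np.mgrid[:d.shape[0],:d.shape[1]]
    return atd(np.c_[u.ravel(),v.ravel()],d.ravel(),C).reshape(*d.shape,3)
def save(n,p): cv2.imwrite('pics/'+n+'.png',p[:,:,::-1])
E
python3 - <<'E'
from h import *
for n in ('scene','top'):
    p,d,C=cam(n); save(n,p); np.savez(n,p=p,d=d,K=C[0],k=C[1],o=C[2],M=C[3]); print(n,C[0],C[1],C[2],C[3])
s=bot.read_state(); print(s)
a=[cv2.imread('pics/%s.png'%n) for n in('scene','top')]
E
```

```text
scene [[484.18532874   0.         280.69689461]
 [  0.         484.18532874 210.53298721]
 [  0.           0.           1.        ]] -0.14553673114348759 [0.87229064 0.3721844  1.00035934] [[-0.80980289 -0.50663203  0.29587711]
 [ 0.5866833  -0.70329279  0.40147473]
 [ 0.00468828  0.49870156  0.86676108]]
top [[517.54992908   0.         285.13787861]
 [  0.         517.54992908 208.05705616]
 [  0.           0.           1.        ]] -0.15444774859815402 [ 0.36307702 -0.01532413  1.17743375] [[ 6.50249798e-04  9.81242689e-01 -1.92775422e-01]
 [-9.99646068e-01  5.76477086e-03  2.59712549e-02]
 [ 2.65954101e-02  1.92690304e-01  9.80899144e-01]]
{'time': 0.1, 'q': array([-1.22791242e+00,  2.64721022e-01,  1.60522205e+00,  2.05361748e-06,
        1.27373823e+00, -3.68792167e-02]), 'joint_vel': array([-0.0006158 , -0.00178376, -0.00364434, -0.00145435, -0.00049111,
       -0.00101815]), 'joint_torque': array([ 8.31079451e-04, -5.16705930e+01, -3.68589628e+01,  1.36751504e-05,
        6.33721560e-03, -1.65255670e-05]), 'tool_pos': array([ 0.250011  , -0.62627632,  0.23006574]), 'tcp_rot': array([-3.08310024e+00, -5.92561722e-01,  4.96645139e-04]), 'wrist_force': array([0.12709708, 0.64932198, 0.49309926]), 'torque': array([-0.04764431,  0.02677495, -0.00634859]), 'grip_force': 0.0, 'width': 1.0018496636816518}
```

View pics/scene.png

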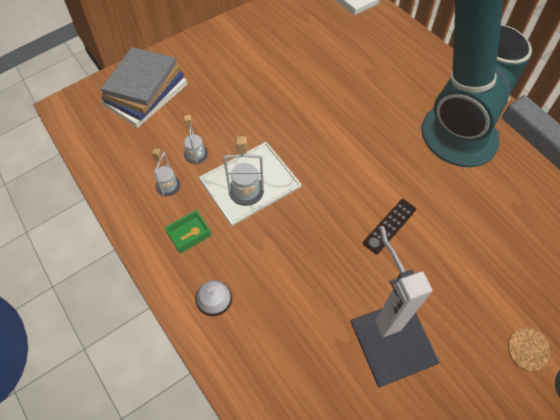

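View pics/top.png

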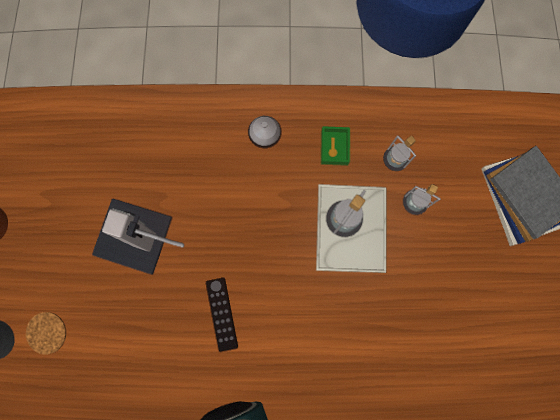

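The carrier is on the tray, with its grip at scene (241,146) and top (357,203). The two smaller carriers sit beside the tray. The scale is at top (120,225) with its hook tip at (182,244). The remote lies at (221,315) in top, between the robot and the scale.

```bash
python3 - <<'E'
from h import *
def ld(n):
    z=np.load(n+'.npz'); return z['p'],z['d'],(z['K'],float(z['k']),z['o'],z['M'])
P={};X={}
for n in('scene','top'):
    p,d,C=ld(n); P[n]=p; X[n]=cloud(d,C); X[n][d==0]=np.nan
# tray region heights
def rep(name,m,X):
    q=X[m]; print(name,len(q),np.nanmedian(q,0).round(4),np.nanmin(q,0).round(3),np.nanmax(q,0).round(3)); return q
for n,box in(('scene',(195,300,130,210)),('top',(315,388,180,275))):
    x=X[n]; m=np.zeros(x.shape[:2],bool); m[box[2]:box[3],box[0]:box[1]]=1
    hsv=cv2.cvtColor(P[n],cv2.COLOR_RGB2HSV)
    sat=(hsv[...,1]>110)
    g=rep(n+' grip',m&sat&(x[...,2]>.165),x); 
    w=m&(x[...,2]>.09)&(x[...,2]<.155)
    q=rep(n+' bail',w,x)[:,:2]; q=q-q.mean(0); u,s,v=np.linalg.svd(q,full_matrices=False); print(s/np.sqrt(len(q)),np.degrees(np.arctan2(v[0,1],v[0,0])))
    rep(n+' foot',m&(x[...,2]>.02)&(x[...,2]<.085),x)
    # grip top pts
    gm=m&sat&(x[...,2]>.195); q=rep(n+' griptop',gm,x)
    if len(q)>5: print(cv2.minAreaRect((q[:,:2]*1000).astype(np.float32)))
for n,box in(('scene',(345,445,220,390)),('top',(85,190,190,280))):
    x=X[n]; m=np.zeros(x.shape[:2],bool); m[box[2]:box[3],box[0]:box[1]]=1
    q=rep(n+' coltop',m&(x[...,2]>.25),x)
    if len(q)>5: print(cv2.minAreaRect((q[:,:2]*1000).astype(np.float32)))
    q=rep(n+' plate',m&(P[n].max(2)<75)&(x[...,2]>.004)&(x[...,2]<.025),x)
    if len(q)>5: print(cv2.minAreaRect((q[:,:2]*1000).astype(np.float32)))
    q=rep(n+' hook',m&(x[...,2]>.17)&(x[...,2]<.245),x)
    c=np.c_[q]*1000
    print(c[::max(1,len(c)//25)].round(0).tolist())
E
```

```text
scene grip 116 [ 0.5698 -0.181   0.2046] [ 0.556 -0.196  0.171] [ 0.584 -0.168  0.21 ]
scene bail 180 [ 0.5701 -0.1823  0.1463] [ 0.533 -0.209  0.09 ] [ 0.606 -0.156  0.154]
[0.03245523 0.00182117] 144.4602649621586
scene foot 1100 [ 0.5815 -0.1768  0.0689] [ 0.534 -0.369  0.02 ] [ 0.623 -0.15   0.085]
scene griptop 98 [ 0.5699 -0.1816  0.2049] [ 0.556 -0.196  0.196] [ 0.584 -0.168  0.21 ]
((569.97509765625, -182.86851501464844), (22.07547378540039, 21.226974487304688), 57.30377960205078)
top grip 142 [ 0.5657 -0.18    0.2046] [ 0.555 -0.194  0.179] [ 0.581 -0.168  0.209]
top bail 87 [ 0.5517 -0.17    0.1483] [ 0.533 -0.207  0.094] [ 0.602 -0.157  0.153]
[0.02940397 0.0017321 ] 145.6486032277209
top foot 622 [ 0.5613 -0.1746  0.0791] [ 0.533 -0.212  0.02 ] [ 0.601 -0.15   0.085]
top griptop 123 [ 0.5671 -0.1803  0.2049] [ 0.555 -0.194  0.195] [ 0.581 -0.168  0.209]
((568.3109741210938, -181.25857543945312), (19.838499069213867, 22.07435417175293), 55.12837219238281)
scene coltop 243 [0.5157 0.2701 0.2508] [0.493 0.25  0.25 ] [0.543 0.292 0.253]
((516.71337890625, 271.5323181152344), 
[... 1226 characters left out ...]
7421875, 138.29983520507812), 73.50089263916016)
top hook 600 [0.5001 0.2426 0.2231] [0.477 0.148 0.17 ] [0.544 0.295 0.245]
[[544.0, 281.0, 238.0], [538.0, 245.0, 220.0], [529.0, 248.0, 237.0], [529.0, 248.0, 216.0], [524.0, 244.0, 221.0], [518.0, 244.0, 235.0], [515.0, 249.0, 232.0], [509.0, 254.0, 244.0], [511.0, 240.0, 222.0], [505.0, 246.0, 233.0], [505.0, 239.0, 222.0], [503.0, 237.0, 223.0], [501.0, 242.0, 224.0], [498.0, 253.0, 234.0], [500.0, 203.0, 220.0], [498.0, 212.0, 224.0], [497.0, 245.0, 213.0], [493.0, 260.0, 228.0], [495.0, 188.0, 218.0], [492.0, 199.0, 222.0], [497.0, 258.0, 173.0], [493.0, 259.0, 182.0], [493.0, 259.0, 174.0], [486.0, 176.0, 214.0], [482.0, 149.0, 232.0]]
```

Call:
step_arm(motion=[[8.5, 2, -1, -3, 0], [8.5, 6, -4, -6, -3], [8.5, 10, -6.5, -7, -6], [8.5, 14, -9, -7, -9], [8.5, 18, -11.5, -7, -12], [8.5, 22, -14, -7, -15], [8.5, 26, -16.5, -7, -18], [8.5, 30, -19, -7, -21], [8.5, 34, -21.5, -7, -24], [8.5, 38, -24, -7, -27], [8.5, 42, -27, -7, -30], [8.5, 45, -28.8, -7, -33], [8.5, 46.1, -29.4, -7, -33], [8.5, 46.1, -29.4, -7, -33], [8.5, 46.1, -29.4, -7, -33]], force=60)

```text
time: 1.6
tool_pos: [0.5688, -0.1837, 0.3008]
tcp_rot: [-2.79, -1.444, 0.002]
wrist_force: [0.2, -0.6, -1.0]
width: 0.993
grip_force: 0.0
```

```bash
cat >> h.py <<'E'
def axes():
    s=bot.read_state(); M=R.from_rotvec(s['tcp_rot']).as_matrix()
    print('t',round(s['time'],2),'pos',s['tool_pos'].round(4),'x ang',np.degrees(np.arctan2(M[1,0],M[0,0])).round(2),'tilt z',M[:,2].round(4),'F',s['wrist_force'].round(2)); return s,M
E
python3 - <<'E'
from h import *
s,M=axes(); p,d,C=cam('wrist'); save('w1',p)
x=cloud(d,C); x[d==0]=np.nan
hsv=cv2.cvtColor(p,cv2.COLOR_RGB2HSV)
m=(hsv[...,1]>90)&(x[...,2]>.195)&(x[...,2]<.215)&(abs(x[...,0]-.569)<.04)&(abs(x[...,1]+.182)<.04)
q=x[m]; print(len(q),cv2.minAreaRect((q[:,:2]*1000).astype(np.float32)),np.median(q,0))
m=(x[...,2]>.10)&(x[...,2]<.155)&(abs(x[...,0]-.569)<.05)&(abs(x[...,1]+.182)<.05)
q=x[m][:,:2]; print(len(q),q.mean(0)); q=q-q.mean(0); v=np.linalg.svd(q,full_matrices=False)[2]; print(np.degrees(np.arctan2(v[0,1],v[0,0])))
E
```

```text
t 1.6 pos [ 0.5688 -0.1837  0.3008] x ang 54.73 tilt z [-1.4e-03 -6.0e-04 -1.0e+00] F [ 0.2  -0.65 -1.  ]
859 ((569.1883544921875, -182.2638702392578), (20.855073928833008, 20.4014835357666), 54.40657424926758) [ 0.57000579 -0.18108952  0.20482183]
611 [ 0.56952716 -0.18252454]
-35.317604483868585
```

View pics/w1.png

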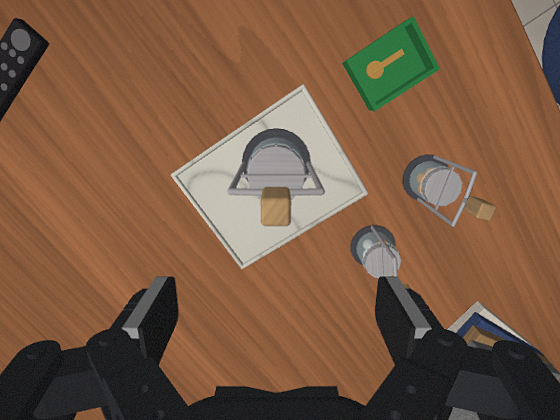

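The grip block is at wrist image (275,206), centred between the fingers and square to them. It measures (0.569,-0.182), which agrees with the other views.

Call:
step_arm(motion=[[8.5, 0.1, 0, 3, 0], [8.5, 0.1, 0, 6, 0], [8.5, 0.1, 0, 9, 0], [8.5, 0.1, 0, 11.5, 0], [8.5, 0.1, 0, 13.1, 0], [8.5, 0.1, 0, 13.1, 0], [1.5, 0.1, 0, 13.1, 0], [1.5, 0.1, 0, 13.1, 0], [1.5, 0.1, 0, 13.1, 0], [1.5, 0.1, 0, 13.1, 0], [1.5, 0.1, 0, 13.1, 0], [1.5, 0.1, 0, 13.1, 0], [1.5, 0.1, 0, 13.1, 0], [1.5, 0.1, 0, 13.1, 0]], force=70)

```text
time: 3.05
tool_pos: [0.5702, -0.1819, 0.1715]
tcp_rot: [2.789, 1.445, 0.001]
wrist_force: [-2.4, 2.0, 6.6]
width: 0.247
grip_force: 69.7
```

Call:
step_arm(motion=[[1.5, 0, 0, -0.3, 0], [1.5, 0, 0, -1, 0], [1.5, 0, 0, -2, 0], [1.5, 0, 0, -3.5, 0], [1.5, 0, 0, -5.5, 0], [1.5, 0, 0, -7.5, 0], [1.5, 0, 0, -9, 0], [1.5, 0, 0, -9.8, 0], [1.5, 0, 0, -10, 0], [1.5, 0, 0, -10, 0], [1.5, 0, 0, -10, 0], [1.5, 0, 0, -10, 0], [1.5, 0, 0, -10, 0]])

```text
time: 4.35
tool_pos: [0.5695, -0.182, 0.2692]
tcp_rot: [-2.789, -1.444, 0.002]
wrist_force: [-0.2, 0.3, -7.7]
width: 0.244
grip_force: 68.9
```

```bash
python3 - <<'E'
from h import *
s,M=axes(); print(s['wrist_force'],s['torque'],s['grip_force'])
F=[]
for i in range(6):
    bot.read_camera('wrist'); F.append(bot.read_state()['wrist_force'])
print(np.mean(F,0),np.std(F,0))
p,d,C=cam('scene'); save('s2',p[100:300,150:450]) 
ang=np.radians(73); ex=np.array([np.cos(ang),np.sin(ang),0])
sad=np.array([.5165,.272,0])-.105*ex
g=sad-.09*ex
D=np.r_[g[:2]-s['tool_pos'][:2],0]; print('saddle',sad,'pre',g,'tool shift cm',(M.T@D*100).round(2))
E
```

```text
t 4.35 pos [ 0.5695 -0.182   0.2692] x ang 54.76 tilt z [-1.6e-03  6.0e-04 -1.0e+00] F [-0.15  0.27 -7.73]
[-0.15310897  0.26904418 -7.72686597] [ 0.03506739 -0.04868474  0.01070513] 68.91385674476624
[-0.02087797 -0.02704925 -8.02022852] [0.48723144 0.73552288 0.66424534]
saddle [0.48580097 0.171588   0.        ] pre [0.45948752 0.08552057 0.        ] tool shift cm [ 15.5  -24.42   0.03]
```

Call:
step_arm(motion=[[1.5, 0.3, -0.5, -0.1, 0], [1.5, 1, -1.6, -0.3, -1], [1.5, 2.2, -3.4, -0.3, -2.5], [1.5, 3.6, -5.7, -0.3, -4], [1.5, 5.1, -8, -0.3, -6], [1.5, 6.6, -10.4, -0.3, -8], [1.5, 8.1, -12.8, -0.3, -10], [1.5, 9.6, -15.1, -0.3, -12], [1.5, 11.1, -17.5, -0.3, -14], [1.5, 12.6, -19.8, -0.3, -16], [1.5, 13.9, -21.9, -0.3, -17.3], [1.5, 14.8, -23.3, -0.3, -18], [1.5, 15.3, -24.1, -0.3, -18.3], [1.5, 15.5, -24.4, -0.3, -18.3], [1.5, 15.5, -24.4, -0.3, -18.3], [1.5, 15.5, -24.4, -0.3, -18.3], [1.5, 15.5, -24.4, -0.3, -18.3]])

```text
time: 6.4
tool_pos: [0.4604, 0.0846, 0.2733]
tcp_rot: [2.525, 1.869, -0.0]
wrist_force: [0.4, 0.9, -7.8]
width: 0.243
grip_force: 69.2
```

```bash
python3 - <<'E'
from h import *
s,M=axes()
a=[]
for n in('scene','top','wrist'):
    p,d,C=cam(n); np.savez(n+'2',p=p,d=d,K=C[0],k=C[1],o=C[2],M=C[3]); a.append(p)
    x=cloud(d,C); x[d==0]=np.nan
    ang=np.radians(73); c,sn=np.cos(ang),np.sin(ang)
    r=x-np.array([.4858,.1716,0]); lx=r[...,0]*c+r[...,1]*sn; ly=-r[...,0]*sn+r[...,1]*c
    m=(abs(ly)<.02)&(lx<.045)&(lx>-.04)&(x[...,2]>.19)&(x[...,2]<.24)
    L=np.c_[lx[m],ly[m],x[...,2][m]]*1000
    if len(L)>4:
        L=L[np.argsort(L[:,0])]; print(n,len(L),'fit ly=',np.polyfit(L[:,0],L[:,1],1)); 
        for lo in range(-40,45,8):
            k=L[(L[:,0]>=lo)&(L[:,0]<lo+8)]
            if len(k): print(lo,len(k),np.median(k,0).round(1),k[:,2].max().round(1))
v=np.hstack([cv2.resize(a[0][170:370,330:490],None,fx=2.5,fy=2.5),cv2.resize(a[1][170:290,90:250],None,fx=2.2,fy=2.2*500/264)])
save('c3',v); print(v.shape)
E
```

```text
t 6.4 pos [0.4604 0.0846 0.2733] x ang 73.01 tilt z [ 1.e-04 -4.e-04 -1.e+00] F [ 0.41  0.92 -7.8 ]
scene 163 fit ly= [ 0.00279647 -1.77709588]
-32 3 [-24.5  -1.2 227.2] 228.3
-24 18 [-19.7  -1.5 225.6] 230.2
-16 18 [-10.4  -1.7 221.5] 225.8
-8 23 [ -3.3  -2.9 216. ] 220.0
0 15 [  4.2  -2.2 214.1] 216.5
8 20 [ 12.4  -2.7 217.4] 220.4
16 15 [ 19.8  -1.8 219.7] 222.5
24 19 [ 27.6  -1.8 221.1] 224.2
32 21 [ 35.7  -2.  221.8] 225.1
40 11 [ 42.6  -1.2 222. ] 225.3
wrist 1925 fit ly= [ 0.0037545  -0.41436518]
-32 39 [-24.8  -0.5 227.6] 229.2
-24 236 [-19.8  -0.5 227.2] 230.5
-16 238 [-11.9  -0.5 221.7] 225.7
-8 225 [ -3.9  -0.4 215.6] 220.1
0 236 [  4.   -0.4 214.2] 216.9
8 250 [ 12.1  -0.5 217.1] 220.1
16 277 [ 20.2  -0.5 219.8] 223.9
24 283 [ 28.   -0.5 222.2] 225.0
32 141 [ 34.   -0.5 222.4] 224.4
(500, 752, 3)
```

View pics/c3.png

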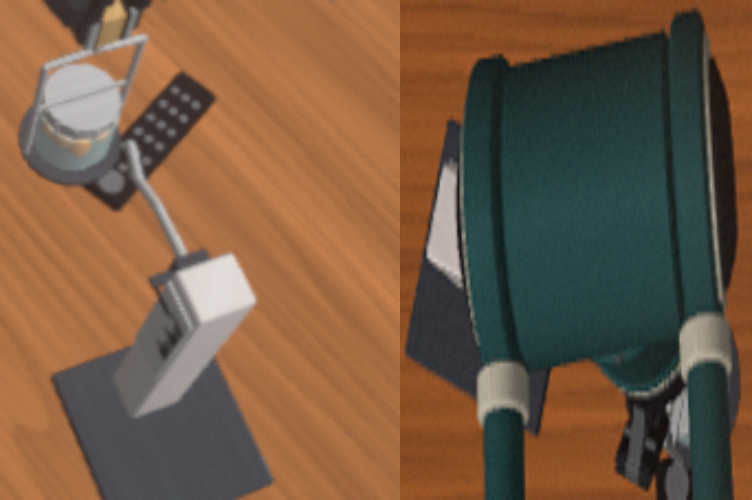

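The close-up shows the bail in front of the hook tip, with the tip at crop (130,145). The hook line measures within 0.5 mm of the plan, and the tip top is at z 0.230. The bail apex is at 0.251, so it clears the tip.

Call:
step_arm(motion=[[1.5, 0.3, 0, 0, 0], [1.5, 1, 0, 0, 0], [1.5, 2, 0, 0, 0], [1.5, 3.2, 0, 0, 0], [1.5, 4.5, 0, 0, 0], [1.5, 5.8, 0, 0, 0], [1.5, 7, 0, 0, 0], [1.5, 8, 0, 0, 0], [1.5, 8.7, 0, 0, 0], [1.5, 9.1, 0, 0, 0], [1.5, 9.1, 0, 0, 0], [1.5, 9.1, 0, 0, 0], [1.5, 9.1, 0, 0.5, 0], [1.5, 9.1, 0, 1.2, 0], [1.5, 9.1, 0, 1.9, 0], [1.5, 9.1, 0, 2.5, 0], [1.5, 9.1, 0, 2.8, 0], [1.5, 9.1, 0, 2.8, 0], [1.5, 9.1, 0, 2.8, 0]])

```text
time: 8.45
tool_pos: [0.4867, 0.1723, 0.2453]
tcp_rot: [2.524, 1.87, 0.0]
wrist_force: [-0.5, -0.0, -8.4]
width: 0.248
grip_force: 69.1
```

```bash
cat > look.py <<'E'
from h import *
import sys
s,M=axes(); F=[]
for i in range(5):
    F.append(bot.read_state()['wrist_force']); x=cam('scene')
print('F',np.mean(F,0).round(2))
p,d,C=x; save(sys.argv[1],cv2.resize(p[180:360,340:500],None,fx=3,fy=3))
E
python3 look.py l1
```

```text
t 8.45 pos [0.4867 0.1723 0.2453] x ang 73.06 tilt z [ 1.e-04 -0.e+00 -1.e+00] F [-0.48 -0.02 -8.41]
F [-0.01  0.05 -8.08]
```

View pics/l1.png

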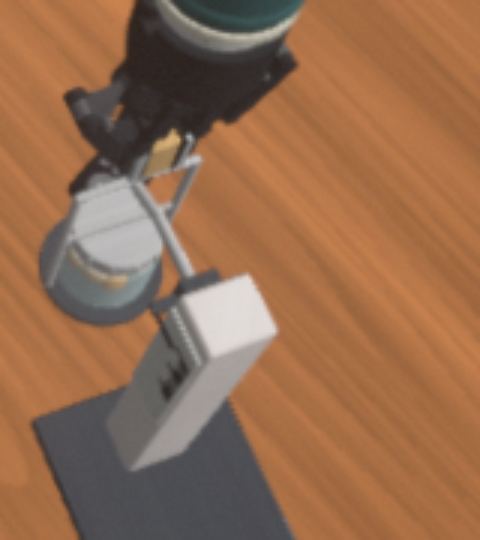

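The bail hangs just above the saddle with the hook bar through its window, at about crop (150,195). I'll lower it slowly.

Call:
step_arm(motion=[[1.5, 0, 0, 0.2, 0], [1.5, 0, 0, 0.4, 0], [1.5, 0, 0, 0.6, 0], [1.5, 0, 0, 0.8, 0], [1.5, 0, 0, 1.0, 0], [1.5, 0, 0, 1.2, 0], [1.5, 0, 0, 1.4, 0], [1.5, 0, 0, 1.6, 0], [1.5, 0, 0, 1.8, 0], [1.5, 0, 0, 2.0, 0], [1.5, 0, 0, 2.2, 0], [1.5, 0, 0, 2.4, 0], [1.5, 0, 0, 2.6, 0], [1.5, 0, 0, 2.7, 0], [1.5, 0, 0, 2.7, 0], [1.5, 0, 0, 2.7, 0], [1.5, 0, 0, 2.7, 0], [1.5, 0, 0, 2.7, 0]])

```text
time: 10.5
tool_pos: [0.4868, 0.1724, 0.2185]
tcp_rot: [2.524, 1.87, 0.001]
wrist_force: [-0.7, 1.0, -4.2]
width: 0.252
grip_force: 69.8
```

```bash
cat > force.py <<'E'
from h import *
import sys
s,M=axes(); F=[];Z=[]
for i in range(int(sys.argv[1])):
    bot.read_camera('top'); s=bot.read_state(); F.append(np.r_[s['wrist_force'],s['torque']]); Z.append(s['tool_pos'])
F=np.array(F); print('F',F.mean(0).round(3),'sem',(F.std(0)/len(F)**.5).round(3),np.mean(Z,0).round(5),'t',s['time'])
E
python3 force.py 15
```

```text
t 10.5 pos [0.4868 0.1724 0.2185] x ang 73.06 tilt z [ 5.e-04  2.e-04 -1.e+00] F [-0.66  1.04 -4.16]
F [ 5.260e-01  1.647e+00 -3.939e+00  3.240e-01 -9.300e-02  2.000e-03] sem [0.098 0.175 0.128 0.01  0.009 0.009] [0.48677 0.17239 0.21838] t 11.25
```

The force on the tool is about 1.7 N sideways, toward the column, so the bail is sitting slightly up the tip-side slope. I'll shift it a little inward.

Call:
step_arm(motion=[[1.5, 0.08, 0, 0, 0], [1.5, 0.15, 0, 0, 0], [1.5, 0.15, 0, 0, 0], [1.5, 0.15, 0, 0, 0], [1.5, 0.15, 0, 0, 0]])

```text
time: 11.75
tool_pos: [0.487, 0.1738, 0.2182]
tcp_rot: [-2.524, -1.87, 0.0]
wrist_force: [0.1, 1.2, -3.8]
width: 0.25
grip_force: 69.8
```

```bash
python3 force.py 12
```

```text
t 11.75 pos [0.487  0.1738 0.2182] x ang 73.06 tilt z [-2.e-04 -0.e+00 -1.e+00] F [ 0.14  1.17 -3.82]
F [ 0.062  0.741 -4.051  0.213 -0.005  0.012] sem [0.144 0.115 0.111 0.009 0.012 0.008] [0.487   0.17374 0.21825] t 12.35
```

Call:
step_arm(motion=[[1.5, 0.1, 0, 0, 0], [1.5, 0.1, 0, 0.15, 0], [1.5, 0.1, 0, 0.3, 0], [1.5, 0.1, 0, 0.45, 0], [1.5, 0.1, 0, 0.6, 0], [1.5, 0.1, 0, 0.75, 0], [1.5, 0.1, 0, 0.9, 0], [1.5, 0.1, 0, 1.05, 0], [1.5, 0.1, 0, 1.2, 0], [1.5, 0.1, 0, 1.35, 0], [1.5, 0.1, 0, 1.5, 0], [1.5, 0.1, 0, 1.65, 0], [1.5, 0.1, 0, 1.75, 0], [1.5, 0.1, 0, 1.8, 0], [1.5, 0.1, 0, 1.8, 0], [1.5, 0.1, 0, 1.8, 0], [1.5, 0.1, 0, 1.8, 0]])

```text
time: 14.05
tool_pos: [0.4873, 0.1744, 0.2005]
tcp_rot: [2.524, 1.87, -0.001]
wrist_force: [-2.9, -4.6, -1.2]
width: 0.241
grip_force: 70.2
```

```bash
python3 force.py 30
```

```text
t 14.05 pos [0.4873 0.1744 0.2005] x ang 73.07 tilt z [-2.e-04 -7.e-04 -1.e+00] F [-2.86 -4.64 -1.23]
F [-2.452e+00 -4.998e+00 -4.510e-01 -9.580e-01  5.010e-01 -3.000e-03] sem [0.094 0.092 0.093 0.004 0.005 0.005] [0.48726 0.17437 0.2005 ] t 15.55
```

Call:
step_arm(motion=[[1.5, -0.05, 0, 0, 0], [1.5, -0.1, 0, 0, 0], [1.5, -0.1, 0, 0, 0], [1.5, -0.1, 0, 0, 0], [1.5, -0.1, 0, 0, 0]])

```text
time: 16.05
tool_pos: [0.4872, 0.1741, 0.2004]
tcp_rot: [-2.524, -1.87, -0.001]
wrist_force: [-2.0, -2.6, -1.0]
width: 0.246
grip_force: 70.2
```

```bash
python3 force.py 14; python3 - <<'E'
from h import *
p,d,C=cam('scene'); save('l2',cv2.resize(p[180:360,340:500],None,fx=3,fy=3))
E
```

```text
t 16.05 pos [0.4872 0.1741 0.2004] x ang 73.06 tilt z [ 4.e-04  7.e-04 -1.e+00] F [-1.99 -2.59 -0.99]
F [-1.504 -0.146 -0.337 -0.044  0.33  -0.002] sem [0.147 0.218 0.144 0.032 0.011 0.007] [0.48722 0.17405 0.2004 ] t 16.75
```

View pics/l2.png

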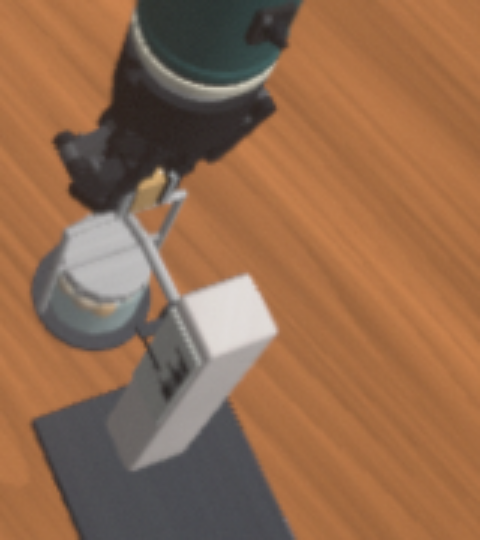

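```bash
python3 force.py 6;python3 force.py 6
```

```text
t 16.8 pos [0.4872 0.174  0.2004] x ang 73.06 tilt z [ 3.e-04  5.e-04 -1.e+00] F [-1.6   0.24 -0.89]
F [-1.258  1.18  -0.293  0.218  0.244 -0.005] sem [0.075 0.252 0.335 0.016 0.011 0.006] [0.48718 0.17396 0.20036] t 17.1
t 17.1 pos [0.4872 0.1739 0.2004] x ang 73.06 tilt z [ 3.e-04  4.e-04 -1.e+00] F [-1.26  0.45  0.39]
F [-0.962  1.496 -0.177  0.342  0.198  0.004] sem [0.14  0.153 0.141 0.012 0.016 0.011] [0.48718 0.17395 0.20037] t 17.4
```

Call:
step_arm(motion=[[1.5, 0.02, -0.05, 0.05, 0], [1.5, 0.03, -0.1, 0.1, 0], [1.5, 0.03, -0.1, 0.1, 0], [1.5, 0.03, -0.1, 0.1, 0], [1.5, 0.03, -0.1, 0.1, 0], [1.5, 0.03, -0.1, 0.1, 0], [1.5, 0.03, -0.1, 0.1, 0], [1.5, 0.03, -0.1, 0.1, 0], [1.5, 0.03, -0.1, 0.1, 0], [1.5, 0.03, -0.1, 0.1, 0], [1.5, 0.03, -0.1, 0.1, 0], [1.5, 0.03, -0.1, 0.1, 0], [1.5, 0.03, -0.1, 0.1, 0], [1.5, 0.03, -0.1, 0.1, 0], [1.5, 0.03, -0.1, 0.1, 0]])

```text
time: 18.9
tool_pos: [0.4862, 0.1743, 0.1993]
tcp_rot: [-2.524, -1.87, 0.0]
wrist_force: [3.4, -1.8, -0.3]
width: 0.249
grip_force: 70.3
```

```bash
python3 force.py 12;python3 force.py 12
```

```text
t 18.9 pos [0.4862 0.1743 0.1993] x ang 73.06 tilt z [-0.  0. -1.] F [ 3.35 -1.79 -0.27]
F [ 3.807 -1.105 -0.273 -0.248 -0.771  0.013] sem [0.147 0.114 0.091 0.013 0.008 0.01 ] [0.48619 0.17433 0.19928] t 19.5
t 19.5 pos [0.4862 0.1743 0.1993] x ang 73.06 tilt z [-0.  0. -1.] F [ 3.12 -1.11 -0.91]
F [ 3.688 -1.318 -0.461 -0.233 -0.743  0.008] sem [0.108 0.111 0.149 0.009 0.01  0.006] [0.4862  0.17433 0.19929] t 20.1
```

Call:
step_arm(motion=[[1.5, 0, 0.04, 0.05, 0], [1.5, 0, 0.075, 0.1, 0], [1.5, 0, 0.075, 0.1, 0], [1.5, 0, 0.075, 0.1, 0], [1.5, 0, 0.075, 0.1, 0], [1.5, 0, 0.075, 0.1, 0], [1.5, 0, 0.075, 0.1, 0], [1.5, 0, 0.075, 0.1, 0], [1.5, 0, 0.075, 0.1, 0], [1.5, 0, 0.075, 0.1, 0], [1.5, 0, 0.075, 0.1, 0], [1.5, 0, 0.075, 0.1, 0], [1.5, 0, 0.075, 0.1, 0], [1.5, 0, 0.075, 0.1, 0], [1.5, 0, 0.075, 0.1, 0]])

```text
time: 21.6
tool_pos: [0.4866, 0.1742, 0.1982]
tcp_rot: [-2.524, -1.87, 0.001]
wrist_force: [-2.0, 0.9, -0.7]
width: 0.249
grip_force: 70.3
```

```bash
python3 force.py 15;python3 force.py 15
```

```text
t 21.6 pos [0.4866 0.1742 0.1982] x ang 73.06 tilt z [-6.e-04  1.e-04 -1.e+00] F [-2.02  0.88 -0.68]
F [-1.901  1.414  0.097  0.253  0.398  0.004] sem [0.093 0.101 0.167 0.007 0.019 0.008] [0.48671 0.17413 0.19819] t 22.35
t 22.35 pos [0.4867 0.1741 0.1982] x ang 73.06 tilt z [-5.e-04  0.e+00 -1.e+00] F [-2.12  1.24  0.37]
F [-2.914e+00  1.316e+00  2.900e-02  2.740e-01  5.730e-01 -1.000e-03] sem [0.184 0.121 0.101 0.008 0.012 0.008] [0.48677 0.17411 0.19822] t 23.1
```

Call:
step_arm(motion=[[1.5, -0.01, -0.04, 0, 0], [1.5, -0.01, -0.04, 0, 0], [1.5, -0.01, -0.04, 0, 0], [1.5, -0.01, -0.04, 0, 0], [1.5, -0.01, -0.04, 0, 0], [1.5, -0.01, -0.04, 0, 0], [1.5, -0.01, -0.04, 0, 0], [1.5, -0.01, -0.04, 0, 0], [1.5, -0.01, -0.04, 0, 0], [1.5, -0.01, -0.04, 0, 0], [1.5, -0.01, -0.04, 0, 0], [1.5, -0.01, -0.04, 0, 0], [1.5, -0.01, -0.04, 0, 0], [1.5, -0.01, -0.04, 0, 0], [1.5, -0.01, -0.04, 0, 0]])

```text
time: 24.6
tool_pos: [0.4866, 0.1741, 0.1983]
tcp_rot: [2.524, 1.87, 0.0]
wrist_force: [-1.4, 1.1, 0.5]
width: 0.249
grip_force: 70.3
```

```bash
python3 force.py 10;python3 force.py 10
```

```text
t 24.6 pos [0.4866 0.1741 0.1983] x ang 73.06 tilt z [ 2.e-04  0.e+00 -1.e+00] F [-1.42  1.09  0.49]
F [-0.802  1.217 -0.065  0.223  0.145 -0.014] sem [0.17  0.162 0.171 0.013 0.009 0.009] [0.4866  0.17413 0.19833] t 25.1
t 25.1 pos [0.4866 0.1741 0.1983] x ang 73.06 tilt z [ 2.e-04  0.e+00 -1.e+00] F [-1.74  1.17 -0.19]
F [-0.644  1.183 -0.113  0.227  0.109 -0.   ] sem [0.181 0.125 0.17  0.009 0.008 0.014] [0.48658 0.17415 0.19833] t 25.6
```

Call:
step_arm(motion=[[1.5, 0.01, -0.02, 0.02, 0], [1.5, 0.01, -0.02, 0.02, 0], [1.5, 0.01, -0.02, 0.02, 0], [1.5, 0.01, -0.02, 0.02, 0], [1.5, 0.01, -0.02, 0.02, 0], [1.5, 0.01, -0.02, 0.02, 0], [1.5, 0.01, -0.02, 0.02, 0], [1.5, 0.01, -0.02, 0.02, 0], [1.5, 0.01, -0.02, 0.02, 0], [1.5, 0.01, -0.02, 0.02, 0], [1.5, 0.01, -0.02, 0.02, 0], [1.5, 0.01, -0.02, 0.02, 0], [1.5, 0.01, -0.02, 0.02, 0], [1.5, 0.01, -0.02, 0.02, 0], [1.5, 0.01, -0.02, 0.02, 0]], force=20)

```text
time: 27.1
tool_pos: [0.4864, 0.1742, 0.1981]
tcp_rot: [2.524, 1.87, 0.0]
wrist_force: [1.2, -0.5, -0.8]
width: 0.249
grip_force: 70.3
```

```bash
python3 force.py 15
```

```text
t 27.1 pos [0.4864 0.1742 0.1981] x ang 73.06 tilt z [ 2.e-04 -1.e-04 -1.e+00] F [ 1.2  -0.47 -0.8 ]
F [ 1.474e+00 -2.110e-01 -2.220e-01 -8.400e-02 -2.670e-01  1.000e-03] sem [0.164 0.109 0.13  0.01  0.008 0.009] [0.4864  0.17426 0.19811] t 27.85
```

Call:
step_arm(motion=[[1.5, 0, 0.02, 0, 0], [1.5, 0, 0.02, 0, 0], [1.5, 0, 0.02, 0, 0], [1.5, 0, 0.02, 0, 0], [1.5, 0, 0.02, 0, 0], [1.5, 0, 0.02, 0, 0], [1.5, 0, 0.02, 0, 0], [2.3, 0, 0.02, 0, 0], [2.6, 0, 0.02, 0, 0], [3.2, 0, 0.02, 0, 0], [4, 0, 0.02, 0, 0], [5, 0, 0.02, 0, 0], [6, 0, 0.02, 0, 0], [6, 0, 0.02, 0, 0], [6, 0, 0.02, 0, 0]])

```text
time: 29.35
tool_pos: [0.4865, 0.1742, 0.1981]
tcp_rot: [-2.524, -1.87, 0.0]
wrist_force: [0.3, 0.4, 0.3]
width: 0.702
grip_force: 0.0
```

```bash
python3 look.py l3
```

```text
t 29.35 pos [0.4865 0.1742 0.1981] x ang 73.06 tilt z [-0.  0. -1.] F [0.3  0.45 0.33]
F [0.04 0.24 0.36]
```

View pics/l3.png

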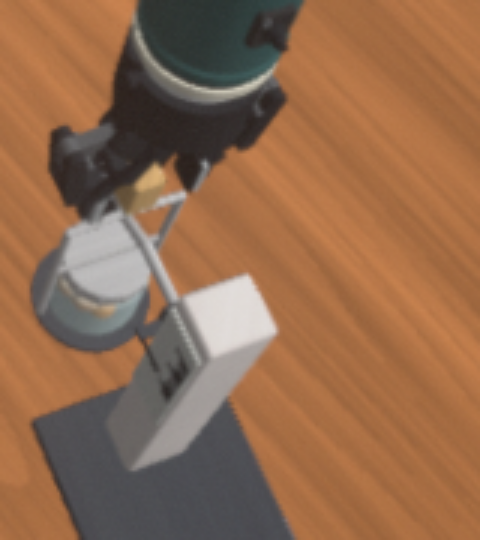

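The carrier hangs from the hook at crop (140,225), the fingers are clear, and its height hasn't changed. I'll back straight up.

Call:
step_arm(motion=[[7, 0, 0, 0, 0], [7, 0, 0, 0, 0], [7, 0, 0, -0.5, 0], [7, 0, 0, -1.5, 0], [7, 0, 0, -3, 0], [7, 0, 0, -5, 0], [7, 0, 0, -7, 0], [7, 0, 0, -9, 0], [7, 0, 0, -11, 0], [7, 0, 0, -12.5, 0], [7, 0, 0, -13, 0], [7, 0, 0, -13, 0], [7, 0, 0, -13, 0], [7, 0, 0, -13, 0], [7, 0, 0, -13, 0], [7, 0, 0, -13, 0], [7, 0, 0, -13, 0], [7, 0, 0, -13, 0], [7, 0, 0, -13, 0], [7, 0, 0, -13, 0]])

```text
time: 31.6
tool_pos: [0.4865, 0.1742, 0.3281]
tcp_rot: [-2.524, -1.87, -0.0]
wrist_force: [0.7, -0.2, -0.2]
width: 0.817
grip_force: 0.0
```

```bash
python3 - <<'E'
from h import *
for i in range(8):
    p,d,C=cam('wrist'); x=cloud(d,C); x[d==0]=np.nan
    hsv=cv2.cvtColor(p,cv2.COLOR_RGB2HSV)
    m=(hsv[...,1]>90)&(x[...,2]>.21)&(x[...,2]<.26)&(abs(x[...,0]-.4865)<.05)&(abs(x[...,1]-.174)<.05)
    q=x[m]; print(round(bot.read_state()['time'],2),len(q),q.mean(0).round(4),np.percentile(q[:,2],[5,95]).round(4))
    [bot.read_camera('wrist') for _ in range(2)]
p,d,C=cam('scene'); save('l4',cv2.resize(p[180:360,340:500],None,fx=3,fy=3))
E
```

```text
31.65 1024 [0.4871 0.1748 0.2291] [0.2159 0.2324]
31.8 1031 [0.4871 0.1749 0.2291] [0.2155 0.2324]Traceback (most recent call last):
  File "<stdin>", line 7, in <module>
ValueError: 200 camera calls are used up
```

Call:
step_arm(motion=[[7, 0, 0, 0, 0], [7, 0, 0, 0, 0], [7, 0, 0, 0, 0], [7, 0, 0, 0, 0], [7, 0, 0, 0, 0], [7, 0, 0, 0, 0], [7, 0, 0, 0, 0], [7, 0, 0, 0, 0], [7, 0, 0, 0, 0], [7, 0, 0, 0, 0], [7, 0, 0, 0, 0], [7, 0, 0, 0, 0], [7, 0, 0, 0, 0], [7, 0, 0, 0, 0], [7, 0, 0, 0, 0]])

```text
time: 33.3
tool_pos: [0.4865, 0.1742, 0.3281]
tcp_rot: [2.524, 1.87, 0.0]
wrist_force: [0.8, -0.1, -0.1]
width: 0.815
grip_force: 0.0
```

```bash
python3 -c "
from workcell import bot
print(bot.finish_job())"
```

```text
the job is handed in; nothing more can be done
None
```

The large carrier is hanging on the scale hook (about 41 mm down, so roughly 0.8 kg); I let go once the force on the arm was near zero, backed the gripper clear, and handed the job in at 33.3 s, but the camera calls ran out after two still readings 0.15 s apart, so stillness after that is unconfirmed.

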